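Shut and lock the bench parts cabinet

TASK

Shut the grey parts cabinet on the soldering bench and lock it, using only the fingertips: gently push both open drawers fully home, and only then push the steel locking bar in by the plate on its right-hand end (right as seen from the robot), as far as it goes. Push things, do not grip, pinch or force them, and leave the bottle, the solder spool and the cutters where they are.

Things in the scene. Friction and masses are not known exactly. Their poses are not given: they have to be found in the camera images.
- parts_cabinet: Low grey steel cabinet fixed to the bench, 340 wide (y) x 200 deep (x) x 75 mm high, two drawers side by side. Origin: on the bench under the middle of its front face; x points into the cabinet, away from the robot (yaw -0.30 to 0.12), y to the robot's left. On top, 20 mm behind the front, a 10 mm steel locking bar lies along y, 82 mm above the bench, in staples up to 95 mm high.
- drawer_left (a joint): How far the left drawer (centre at cabinet y = +80 mm) stands out, m: 0 = shut, front flush with the cabinet; grows as it slides out towards the robot (cabinet -x), up to 0.115. Starts 0.035 to 0.10. Open-topped plastic drawer, about 0.35 kg; slides with about 1.5 N of friction, stays where it is left.
- drawer_right (a joint): The same for the right drawer (centre at cabinet y = -80 mm).
- drawer_left_front (a point): Point on the outer face of the left drawer's front, middle of its width, 43 mm above the bench; moves with the drawer. The front is a flat plain panel 118 wide, from 8 to 63 mm above the bench, without a handle (paper label and dark finger recess are only marks); 6 mm thick. Axes as the cabinet's.
- drawer_right_front (a point): The same point on the right drawer's front.
- lock_bar (a joint): How far the locking bar is pushed in, m: grows to the left (cabinet +y); 0 = unlocked, 0.060 = stop, locked. Starts 0 to 0.012. About 2 N of friction; stays where left. Two 16 mm wide tabs hang from it before the front down to 45 mm above the bench, 4.5 mm out: at 0 centred at cabinet y = -160 and -10 mm, clear of the drawers; when locked they bar both drawer fronts.
- push_plate (a point): Middle of the outer (right, cabinet -y) face of the push plate on the right-hand end of the locking bar: an upright steel plate 40 (x) x 6 (y) x 40 mm high, from 65 to 105 mm above the bench. At joint 0 this face is 241 mm to the right of the cabinet's middle; at joint 0.060 it is 11 mm outside the cabinet's right side. Axes as the cabinet's.
- flux_bottle: Loose white plastic bottle, 42 mm in diameter, 85 mm high, 0.09 kg, standing on the bench on the left of the cabinet or to the right before it (it swaps with the cutters). Origin: centre of its underside. Leave alone.
- solder_spool: Loose metal solder spool, 54 mm in diameter, 40 mm high, 0.2 kg, standing on the rear half of the cabinet's top. Origin: centre of its underside, 75 mm above the bench. Leave alone.
- side_cutters: Loose yellow-handled side cutters, about 125 x 60 x 14 mm, lying on the bench on the other side of the cabinet from the bottle. Origin: on the bench near the middle of its length; x along the cutters towards the jaws. Leave alone.

How it is judged:
By the outcome, as a careful person would: the job done as asked, in the order asked, and still so for the second after the job is handed in, with the robot touching nothing.
It also fails if it takes over 67 s, if anything falls off the work surface, if the arm or the gripper's body presses on something with over 40 N, if the wrist force passes 120 N, or if a joint passes its speed limit or range.

ROBOT

A 6-joint arm with a two-finger parallel gripper is mounted at the origin on the work surface. World frame = base frame: x ahead of the robot, y to its left, z up, the work surface at z = 0. Lengths are in m, angles in rad, forces in N, time in s.
With the tool pointing down it reaches from about 0.35 to 0.775 m from the base axis. Payload 7.3 kg.
Tool frame: the origin (TCP) lies midway between the tips of the shut fingers; the grasp point (between the pads) lies 19 mm behind it (robot.tcp_to_grasp is the distance from the TCP to the grasp point, in m); z points along the fingers, y is the line along which they close (so a half turn about z gives the same grasp; the last joint's range is limited). The gripper opens to 92 mm and grips with 3 to 60 N. Pads are 19 mm wide; open, the fingers measure 130 mm over their backs; the gripper's body (75 mm by 190 mm) begins 47 mm behind the grasp point.
Start: joints at [-1.478, 0.342, 1.524, -0, 1.275, -0.146], TCP at [0.124, -0.51, 0.227] pointing down, gripper open.
Joint ranges: [-2.53, 2.53], [-0.77, 2.02], [0.04, 2.7], [-1, 4.14], [0.28, 2.66], [-3.11, 3.11]. Speed limits (rad/s): [2.57, 2.57, 3.14, 3.14, 3.14, 3.14].

INTERFACE

Orientations are given as [roll, pitch, yaw] about the fixed x, y, z axes, in that order (R = Rz(yaw) Ry(pitch) Rx(roll)).
In Python, from plant import robot gives the robot as it stands.
- The arm moves only by the tool step_arm, never from a script. Its argument "targets" is a list of rows, each an object with "offset": the shift along the tool's x, y, z as a fraction of full scale, a list of three; "turn": the turn about the tool's z as a fraction of full scale; "fingers": the opening, from 0 (shut) to 1 (fully open). In form: [{"offset": [tx, ty, tz], "turn": turn, "fingers": fingers}, ...]. A call has 1 to 20 rows; each row is the pose to reach, as a shift and turn from the pose commanded when the call began, along the tool's axes at that moment, turning the shorter way round; what a row does not reach only later rows make up. Full scale, the value 1, is 200 mm for a shift and 180 degrees for a turn. A row lasts 1/8 s, in which the tool goes at most 62.5 mm and 10.7 degrees, less where a joint would pass 70% of its speed; a pose out of reach is approached as far as the arm can. A call with a number of a shift or a turn outside -1 to 1 is refused whole. A call with a gripper value outside its range is refused whole. The fingers move at their own pace and stop on an object; the grip force is fixed at half the most. Time passes only in rows, so rows that repeat a pose let the fingers close. It gives the time, the measured TCP pose, the force, the opening and the grip force at its end, in the units of the state.
- robot.get_obs(): the state, without advancing time (a new reading comes with each control period).
- robot.grab_frame(name): name is "scene" or "side" or "wrist"; returns (picture, depth): 400x640x3 uint8, blue, green, red; 400x640 float32, m along the optical axis (not along the pixel's ray), 0 where there is no reading.
- robot.camera_info(name): a dict with "camera_matrix" (3x3 intrinsics, pixels), "R" (3x3) and "t" (3): a world point X has camera coordinates R X + t. Camera axes: x right, y down, z forward; pixel columns grow to the right and rows downward; lengths in m; the calibration is good to about 2 mm. The wrist camera is an equidistant fisheye: a pixel r from the principal point sees the ray r / f radians off the axis. A picture is of the moment at which its call begins: read the wrist's pose just before it. camera_info takes no time and is no camera call; for the wrist camera it gives the pose at the moment of the call.
- robot.hand_in(): hands the job in; it is judged then, once.
Trained networks look in the newest picture that a camera, given by its name, has taken for a name from the list of things; names that differ only in an ending like _2 or _b are one class to them, and where a whole thing is asked for, a point or a joint stands for the part that bears it (a point fixed in the world has none). Each returns a list of dicts, best first, with "conf" (0 to 1); they miss things now and then, are a little off and sometimes report something else, mostly with a low value. They report only what shows in the picture. A call takes as long as a camera call.
- robot.boxes_of(camera, target): "bbox" ([left, top, width, height] in pixels, round what is visible of it).
- robot.regions_of(camera, target): "mask" (400x640 bool, what is visible of it) and "bbox" ([left, top, width, height] in pixels, round what is visible of it).
The state is a dict: "clock": time; "joints": joint angles; "joint_vel": joint speeds; "tau": joint torques, N m; "eef_pos": TCP position; "ee_rot": TCP orientation; "contact_force": force on the tool from outside, world axes, zero at the start; "moment": the same for the moment, N m; "opening": finger opening in m; "grasp_force": force on a finger pad.
Only numpy, scipy, OpenCV 4.12 (cv2) and the standard library are available. Lean on these libraries where they do the work, as an engineer would, in place of code of your own. Each camera call takes 0.05 s, during which the arm holds its last target. There are 200 camera calls.

## Working session

There is one attempt and no reset: what is moved stays moved. The work goes in short steps, Python scripts to look and compute and a tool call to move; the robot and the scene stay as the last step left them, time stands still between calls to the robot, and variables do not carry over. Pictures are saved under pics/ and viewed, at most 10 in all, crops included, and the job is handed in when it is done.

Besides the shell and the picture viewer there is one more tool, called after "Emit:" as a command line: name --argument value ..., lists and objects as JSON in quotes. step_arm: Moves the arm, as the interface text tells. Shift numbers are shares of 200 mm and turn numbers shares of 180 degrees, none past 1 either way. Its arguments: {"type":"object","properties":{"targets":{"type":"array","items":{"type":"object","properties":{"offset":{"type":"array","items":{"type":"number","minimum":-1,"maximum":1}},"turn":{"type":"number","minimum":-1,"maximum":1},"fingers":{"type":"number"}}}}},"required":["targets"]}

```bash
mkdir -p pics; ls
cat > h.py <<'E'
import numpy as np, cv2
from plant import robot
def pts(cam, d, mask=None):
    c=robot.camera_info(cam);K=np.array(c["camera_matrix"]);R=np.array(c["R"]);t=np.array(c["t"])
    m=d>0
    if mask is not None: m&=mask
    v,u=np.nonzero(m);z=d[v,u]
    P=np.stack([(u-K[0,2])/K[0,0]*z,(v-K[1,2])/K[1,1]*z,z],1)
    return (P-t)@R
E
python3 - <<'E'
from h import *
for c in ("scene","side"):
    im,d=robot.grab_frame(c);cv2.imwrite(f"pics/{c}0.png",im);np.save(c+"_d.npy",d)
    for n in ("parts_cabinet","drawer_left_front","drawer_right_front","push_plate","flux_bottle","solder_spool","side_cutters","lock_bar"):
        for r in robot.regions_of(c,n)[:2]:
            P=pts(c,d,r["mask"])
            print(c,n,round(r["conf"],2),r["bbox"],len(P),P.size and np.round(np.percentile(P,[5,50,95],axis=0),3).tolist())
o=robot.get_obs();print(o)
E
```

```text
pics
scene parts_cabinet 0.81 [266.1, 178.4, 166.9, 118.0] 10290 [[0.539, -0.1, 0.015], [0.712, 0.05, 0.074], [0.814, 0.218, 0.084]]
scene parts_cabinet 0.46 [292.2, 208.8, 39.6, 14.2] 279 [[0.548, -0.036, 0.041], [0.559, 0.014, 0.055], [0.572, 0.064, 0.067]]
scene drawer_left_front 0.8 [328.9, 173.7, 49.1, 32.4] 896 [[0.518, 0.124, 0.011], [0.536, 0.185, 0.036], [0.589, 0.233, 0.064]]
scene drawer_right_front 0.5 [295.8, 206.5, 32.9, 21.1] 275 [[0.547, -0.036, 0.037], [0.559, 0.019, 0.054], [0.569, 0.066, 0.065]]
scene push_plate 0.71 [259.3, 196.2, 125.9, 50.2] 731 [[0.531, -0.152, 0.002], [0.603, -0.047, 0.085], [0.642, 0.169, 0.099]]
scene push_plate 0.53 [349.6, 220.4, 22.1, 27.0] 452 [[0.699, 0.028, 0.076], [0.726, 0.045, 0.113], [0.743, 0.073, 0.118]]
scene flux_bottle 0.6 [209.2, 223.6, 16.4, 30.4] 355 [[0.459, -0.255, 0.007], [0.475, -0.241, 0.05], [0.484, -0.222, 0.084]]
scene flux_bottle 0.21 [348.8, 220.7, 20.7, 24.5] 456 [[0.699, 0.028, 0.076], [0.727, 0.046, 0.113], [0.743, 0.072, 0.118]]
scene solder_spool 0.96 [351.6, 222.1, 19.2, 23.8] 403 [[0.701, 0.03, 0.077], [0.7
[... 1299 characters left out ...]
clock': 0.9, 'joints': array([-1.47799574e+00,  3.41997313e-01,  1.52411693e+00,  2.41323441e-05,
        1.27539280e+00, -1.46005417e-01]), 'joint_vel': array([-9.35175002e-05, -5.81981380e-04,  2.52332223e-04,  4.63525841e-04,
       -2.20889144e-04, -4.59809931e-04]), 'tau': array([-2.21818241e-04, -4.31127334e+01, -2.44484496e+01,  7.17344997e-02,
        4.83046076e-02,  1.53043551e-06]), 'eef_pos': array([ 0.12421233, -0.51010917,  0.22673599]), 'ee_rot': array([ 3.14150459e+00, -1.03859746e-05,  2.38798984e-01]), 'contact_force': array([ 0.74347376, -0.49228313, -0.01567864]), 'moment': array([ 0.02837562, -0.00360296, -0.01186552]), 'grasp_force': 0.0, 'opening': 0.09155321987652175}
```

```bash
cat > m.py <<'E'
from h import *
def rep():
    for c in ("scene","side"):
        im,d=robot.grab_frame(c)
        P=pts(c,d);P=P[(P[:,0]>.4)&(P[:,0]<.95)&(abs(P[:,1])<.4)]
        T=P[(abs(P[:,2]-.075)<.005)&(P[:,0]>.53)&(P[:,1]>-.13)]
        (cx,cy),(w,h),a=cv2.minAreaRect(T[:,:2].astype(np.float32))
        a=np.deg2rad(a); a=(a+np.pi/4)%(np.pi/2)-np.pi/4
        if abs(a-np.deg2rad(0))>.8: pass
        print(c,"rect",cx,cy,w,h,"yaw",a,"topz",np.median(T[:,2]))
        for yaw in [a]:
            R=np.array([[np.cos(yaw),-np.sin(yaw)],[np.sin(yaw),np.cos(yaw)]])
            Q=T[:,:2]@R
            print(" x pct",np.percentile(Q[:,0],[.5,1,5,95,99,99.5]).round(4),"y",np.percentile(Q[:,1],[.5,1,5,95,99,99.5]).round(4))
        for n in ("drawer_left_front","drawer_right_front","push_plate"):
            r=robot.regions_of(c,n)
            if not r: continue
            Q=pts(c,d,r[0]["mask"])
            if n=="push_plate": Q=Q[(Q[:,1]<-.1)&(Q[:,2]>.06)]
            else: Q=Q[(Q[:,2]<.06)&(Q[:,2]>.02)]
            q=Q[:,:2]@R
            print(" ",n,len(Q),"cab-aligned x",np.percentile(q[:,0],[2,10,25,50,90]).round(4),"y",np.percentile(q[:,1],[2,10,50,90,98]).round(4),"z",np.percentile(Q[:,2],[2,98]).round(3))
if __name__=="__main__": rep()
E
python3 m.py
python3 -c "
import cv2,numpy as np
a=cv2.imread('pics/scene0.png')[160:310,190:460];b=cv2.imread('pics/side0.png')[150:335,260:450]
a=cv2.resize(a,None,fx=1.95,fy=1.95);b=cv2.resize(b,(0,0),fx=1.4,fy=1.4)
o=np.zeros((600,540,3),np.uint8);o[:a.shape[0],:a.shape[1]]=a;o[300:300+b.shape[0],:b.shape[1]]=b
cv2.imwrite('pics/c0.png',o)"
```

```text
scene rect 0.697924017906189 0.052087247371673584 0.381510853767395 0.20986223220825195 yaw -0.1828398572716079 topz 0.07535261642873595
 x pct [0.579  0.5806 0.6037 0.7734 0.7785 0.7792] y [0.0266 0.0279 0.0388 0.3488 0.363  0.3646]
  drawer_left_front 538 cab-aligned x [0.4834 0.485  0.4865 0.4894 0.5413] y [0.2191 0.2221 0.2767 0.3271 0.3298] z [0.021 0.059]
  drawer_right_front 189 cab-aligned x [0.5422 0.5442 0.546  0.5472 0.5498] y [0.0586 0.0676 0.1168 0.1637 0.1737] z [0.038 0.06 ]
  push_plate 118 cab-aligned x [0.5908 0.5961 0.5993 0.6026 0.6168] y [-0.044  -0.0433 -0.0271  0.0026  0.0081] z [0.077 0.107]
side rect 0.7015323638916016 0.07060280442237854 0.3433171808719635 0.2038990706205368 yaw -0.17789862818507496 topz 0.0765632842870864
 x pct [0.5805 0.5812 0.589  0.771  0.7777 0.7785] y [0.0237 0.0242 0.0263 0.3377 0.3579 0.3608]
  drawer_left_front 755 cab-aligned x [0.4866 0.4902 0.505  0.5286 0.5663] y [0.2164 0.2199 0.2496 0.3276 0.3294] z [0.021 0.053]
  drawer_right_front 363 cab-aligned x [0.544  0.5484 0.5513 0.5602 0.574 ] y [0.0546 0.0572 0.0645 0.1675 0.2206] z [0.02  0.056]
  push_plate 398 cab-aligned x [0.5798 0.5836 0.5913 0.5992 0.6149] y [-0.0463 -0.0455 -0.0443 -0.0401  0.0031] z [0.068 0.107]
```

View pics/c0.png

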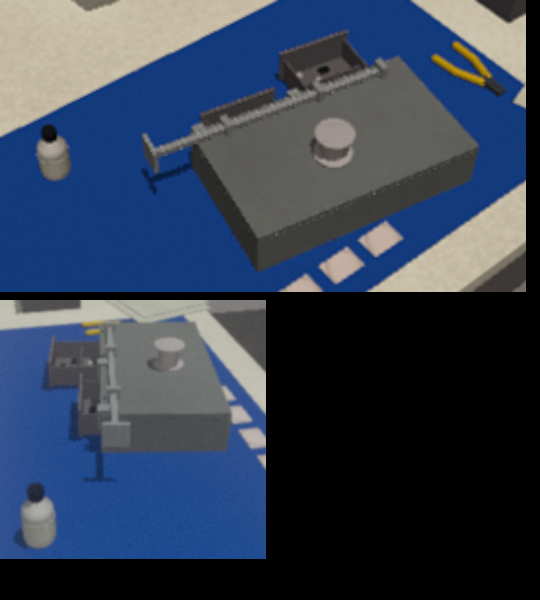

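Emit:
step_arm --targets '[{"offset": [0.3,-0.08,0],"turn": 0.04,"fingers": 0},{"offset": [0.6,-0.16,0],"turn": 0.09,"fingers": 0},{"offset": [0.88,-0.25,0],"turn": 0.133,"fingers": 0},{"offset": [0.88,-0.25,0],"turn": 0.133,"fingers": 0},{"offset": [0.88,-0.25,0],"turn": 0.133,"fingers": 0}]'

```text
clock: 1.92
eef_pos: [0.2832, -0.4201, 0.2268]
ee_rot: [3.141, 0.0, -0.177]
contact_force: [-0.4, 0.3, 0.5]
opening: 0.0462
grasp_force: 0.0
```

Emit:
step_arm --targets '[{"offset": [0.15,-0.25,0],"fingers": 0},{"offset": [0.3,-0.5,0],"fingers": 0},{"offset": [0.4,-0.75,0],"fingers": 0},{"offset": [0.48,-1.0,0],"fingers": 0}]'

```text
validation failed for argument at $.ta...
```

Emit:
step_arm --targets '[{"offset": [0,-0.3,0],"fingers": 0},{"offset": [0,-0.6,0],"fingers": 0},{"offset": [0,-0.9,0],"fingers": 0},{"offset": [0,-1.0,0],"fingers": 0}]'

```text
validation failed for argument at $.ta...
```

Emit:
step_arm --targets '[{"offset": [0,-0.3,0],"fingers": 0},{"offset": [0,-0.6,0.1],"fingers": 0},{"offset": [0,-0.9,0.2],"fingers": 0},{"offset": [0,-1.0,0.3],"fingers": 0},{"offset": [0,-1.0,0.3],"fingers": 0},{"offset": [0,-1.0,0.3],"fingers": 0}]'

```text
validation failed for argument at $.ta...
```

```bash
cat > q.py <<'E'
from h import *
o=robot.get_obs();p=o["eef_pos"];c,s=np.cos(-.18),np.sin(-.18)
print("t",o["clock"],"q",np.round([c*p[0]+s*p[1],-s*p[0]+c*p[1],p[2]],4),"rot",np.round(o["ee_rot"],4),"F",np.round(o["contact_force"],1),o["opening"])
E
python3 q.py
```

```text
t 1.925 q [ 0.3538 -0.3626  0.2268] rot [ 3.1411e+00  4.0000e-04 -1.7690e-01] F [-0.4  0.3  0.5] 0.04620659733439927
```

Emit:
step_arm --targets '[{"offset": [0.15,-0.25,0],"turn": 0,"fingers": 0},{"offset": [0.3,-0.5,0],"turn": 0,"fingers": 0},{"offset": [0.4,-0.75,0],"turn": 0,"fingers": 0},{"offset": [0.48,-1.0,0],"turn": 0,"fingers": 0}]'

```text
clock: 2.42
eef_pos: [0.4135, -0.2404, 0.2267]
ee_rot: [3.141, -0.0, -0.181]
contact_force: [0.4, 1.3, -0.1]
opening: 0.0067
grasp_force: 0.0
```

Emit:
step_arm --targets '[{"offset": [0,-0.3,0],"turn": 0,"fingers": 0},{"offset": [0,-0.6,0],"turn": 0,"fingers": 0},{"offset": [0,-0.9,0],"turn": 0,"fingers": 0},{"offset": [0,-1.0,0],"turn": 0,"fingers": 0}]'

```text
clock: 2.92
eef_pos: [0.4491, -0.0423, 0.2268]
ee_rot: [-3.142, -0.0, -0.177]
contact_force: [1.1, -1.0, 0.0]
opening: 0.0007
grasp_force: 0.0
```

Emit:
step_arm --targets '[{"offset": [0,-0.3,0],"turn": 0,"fingers": 0},{"offset": [0,-0.6,0.1],"turn": 0,"fingers": 0},{"offset": [0,-0.9,0.2],"turn": 0,"fingers": 0},{"offset": [0,-1.0,0.3],"turn": 0,"fingers": 0},{"offset": [0,-1.0,0.3],"turn": 0,"fingers": 0},{"offset": [0,-1.0,0.3],"turn": 0,"fingers": 0}]'

```text
clock: 3.68
eef_pos: [0.4853, 0.1518, 0.1672]
ee_rot: [3.141, -0.001, -0.18]
contact_force: [0.3, -0.4, 0.3]
opening: 0.0007
grasp_force: 0.0
```

```bash
python3 q.py
```

```text
t 3.675 q [0.4503 0.2362 0.1672] rot [ 3.1412e+00 -6.0000e-04 -1.8040e-01] F [ 0.3 -0.4  0.3] 0.0006912366628388984
```

Emit:
step_arm --targets '[{"offset": [0,-0.19,0.2],"turn": 0,"fingers": 0},{"offset": [0,-0.19,0.4],"turn": 0,"fingers": 0},{"offset": [0,-0.19,0.55],"turn": 0,"fingers": 0},{"offset": [0,-0.19,0.625],"turn": 0,"fingers": 0},{"offset": [0,-0.19,0.625],"turn": 0,"fingers": 0}]'

```text
clock: 4.3
eef_pos: [0.4918, 0.1898, 0.0418]
ee_rot: [3.141, 0.0, -0.18]
contact_force: [0.7, -0.5, 0.4]
opening: 0.0006
grasp_force: 0.0
```

Emit:
step_arm --targets '[{"offset": [0.04,0,0],"turn": 0,"fingers": 0},{"offset": [0.08,0,0],"turn": 0,"fingers": 0},{"offset": [0.12,0,0],"turn": 0,"fingers": 0},{"offset": [0.15,0,0],"turn": 0,"fingers": 0},{"offset": [0.18,0,0],"turn": 0,"fingers": 0},{"offset": [0.21,0,0],"turn": 0,"fingers": 0},{"offset": [0.24,0,0],"turn": 0,"fingers": 0}]'

```text
clock: 5.18
eef_pos: [0.539, 0.1822, 0.0416]
ee_rot: [3.141, 0.0, -0.179]
contact_force: [-1.7, 0.4, 1.6]
opening: 0.0002
grasp_force: 0.9
```

```bash
python3 q.py
```

```text
t 5.175 q [0.4977 0.2758 0.0416] rot [ 3.1414e+00  2.0000e-04 -1.7900e-01] F [-1.7  0.4  1.6] 0.0001586150122197085
```

Emit:
step_arm --targets '[{"offset": [0.03,0,0],"turn": 0,"fingers": 0},{"offset": [0.06,0,0],"turn": 0,"fingers": 0},{"offset": [0.09,0,0],"turn": 0,"fingers": 0},{"offset": [0.12,0,0],"turn": 0,"fingers": 0},{"offset": [0.15,0,0],"turn": 0,"fingers": 0},{"offset": [0.18,0,0],"turn": 0,"fingers": 0},{"offset": [0.21,0,0],"turn": 0,"fingers": 0},{"offset": [0.24,0,0],"turn": 0,"fingers": 0},{"offset": [0.27,0,0],"turn": 0,"fingers": 0},{"offset": [0.29,0,0],"turn": 0,"fingers": 0},{"offset": [0.3,0,0],"turn": 0,"fingers": 0}]'

```text
clock: 6.55
eef_pos: [0.598, 0.1715, 0.0417]
ee_rot: [3.141, -0.0, -0.179]
contact_force: [-1.3, 0.2, 0.4]
opening: 0.0005
grasp_force: 0.8
```

```bash
python3 q.py; python3 m.py | grep -A20 side
```

```text
t 6.55 q [0.5576 0.2758 0.0417] rot [ 3.1415e+00 -1.0000e-04 -1.7910e-01] F [-1.3  0.2  0.4] 0.0004807986753349609
side rect 0.6876896023750305 0.07323038578033447 0.3438403904438019 0.23183996975421906 yaw -0.17997442909673733 topz 0.07658252578635738
 x pct [0.5793 0.5809 0.5917 0.7706 0.7774 0.7782] y [0.025  0.0255 0.0279 0.338  0.3597 0.3627]
  drawer_left_front 43 cab-aligned x [0.5686 0.5688 0.5712 0.5739 0.5792] y [0.1792 0.2164 0.2185 0.3061 0.3296] z [0.026 0.058]
  drawer_right_front 346 cab-aligned x [0.5442 0.5486 0.5514 0.561  0.5737] y [0.0565 0.0588 0.0648 0.1688 0.17  ] z [0.02  0.055]
  push_plate 392 cab-aligned x [0.5799 0.5837 0.5909 0.5993 0.615 ] y [-0.0455 -0.0446 -0.0433 -0.0395  0.0016] z [0.069 0.107]
```

Emit:
step_arm --targets '[{"offset": [0.01,0,0],"turn": 0,"fingers": 0},{"offset": [0.02,0,0],"turn": 0,"fingers": 0},{"offset": [0.03,0,0],"turn": 0,"fingers": 0},{"offset": [0.04,0,0],"turn": 0,"fingers": 0},{"offset": [0.045,0,0],"turn": 0,"fingers": 0}]'

```text
clock: 7.58
eef_pos: [0.6067, 0.1699, 0.0416]
ee_rot: [3.142, 0.0, -0.179]
contact_force: [-0.9, -0.4, 0.9]
opening: 0.0003
grasp_force: 0.8
```

Emit:
step_arm --targets '[{"offset": [0.003,0,0],"turn": 0,"fingers": 0},{"offset": [0.005,0,0],"turn": 0,"fingers": 0}]'

```text
clock: 7.82
eef_pos: [0.6076, 0.1698, 0.0417]
ee_rot: [3.141, 0.0, -0.179]
contact_force: [-1.5, -0.1, 0.9]
opening: 0.0001
grasp_force: 0.8
```

```bash
python3 q.py
```

```text
t 7.825 q [0.5673 0.2758 0.0417] rot [ 3.1415e+00  1.0000e-04 -1.7900e-01] F [-1.5 -0.1  0.9] 0.0001351225820249198
```

Still friction level only; continue in fine steps.

Emit:
step_arm --targets '[{"offset": [0.003,0,0],"turn": 0,"fingers": 0},{"offset": [0.005,0,0],"turn": 0,"fingers": 0}]'

```text
clock: 8.07
eef_pos: [0.6086, 0.1696, 0.0416]
ee_rot: [3.141, 0.0, -0.179]
contact_force: [-2.2, 1.1, -0.1]
opening: 0.0006
grasp_force: 0.8
```

Emit:
step_arm --targets '[{"offset": [0.003,0,0],"turn": 0,"fingers": 0},{"offset": [0.005,0,0],"turn": 0,"fingers": 0}]'

```text
clock: 8.32
eef_pos: [0.6089, 0.1695, 0.0417]
ee_rot: [3.141, 0.002, -0.179]
contact_force: [-6.0, 0.7, 3.7]
opening: 0.0001
grasp_force: 3.0
```

Emit:
step_arm --targets '[{"offset": [0.002,0,0],"turn": 0,"fingers": 0},{"offset": [0.003,0,0],"turn": 0,"fingers": 0}]'

```text
clock: 8.57
eef_pos: [0.6088, 0.1695, 0.0417]
ee_rot: [3.141, 0.003, -0.179]
contact_force: [-8.0, 0.9, 4.6]
opening: 0.0002
grasp_force: 3.8
```

Emit:
step_arm --targets '[{"offset": [-0.05,0,0],"turn": 0,"fingers": 0},{"offset": [-0.25,0,0],"turn": 0,"fingers": 0},{"offset": [-0.35,0,0],"turn": 0,"fingers": 0},{"offset": [-0.35,0.3,0],"turn": 0,"fingers": 0},{"offset": [-0.35,0.6,0],"turn": 0,"fingers": 0},{"offset": [-0.35,0.81,0],"turn": 0,"fingers": 0},{"offset": [-0.35,0.81,0],"turn": 0,"fingers": 0}]'

```text
clock: 9.45
eef_pos: [0.5124, 0.0199, 0.0419]
ee_rot: [3.141, -0.001, -0.183]
contact_force: [-0.1, -0.2, -0.3]
opening: 0.0002
grasp_force: 0.0
```

```bash
python3 q.py
```

```text
t 9.45 q [0.5005 0.1113 0.0419] rot [ 3.1412e+00 -1.4000e-03 -1.8310e-01] F [-0.1 -0.2 -0.3] 0.00018006051462922273
```

Emit:
step_arm --targets '[{"offset": [0.05,0,0],"turn": 0,"fingers": 0},{"offset": [0.1,0,0],"turn": 0,"fingers": 0},{"offset": [0.13,0,0],"turn": 0,"fingers": 0},{"offset": [0.155,0,0],"turn": 0,"fingers": 0},{"offset": [0.18,0,0],"turn": 0,"fingers": 0},{"offset": [0.205,0,0],"turn": 0,"fingers": 0},{"offset": [0.23,0,0],"turn": 0,"fingers": 0},{"offset": [0.255,0,0],"turn": 0,"fingers": 0},{"offset": [0.28,0,0],"turn": 0,"fingers": 0},{"offset": [0.3,0,0],"turn": 0,"fingers": 0},{"offset": [0.31,0,0],"turn": 0,"fingers": 0},{"offset": [0.32,0,0],"turn": 0,"fingers": 0},{"offset": [0.325,0,0],"turn": 0,"fingers": 0}]'

```text
clock: 11.08
eef_pos: [0.5764, 0.0107, 0.0417]
ee_rot: [3.141, 0.0, -0.179]
contact_force: [-1.4, 1.1, -1.3]
opening: 0.0002
grasp_force: 0.8
```

```bash
python3 q.py
```

```text
t 11.075 q [0.5652 0.1137 0.0417] rot [ 3.1414e+00  1.0000e-04 -1.7910e-01] F [-1.4  1.1 -1.3] 0.00017558632395785716
```

Emit:
step_arm --targets '[{"offset": [0.005,0,0],"turn": 0,"fingers": 0},{"offset": [0.01,0,0],"turn": 0,"fingers": 0}]'

```text
clock: 11.32
eef_pos: [0.5783, 0.0103, 0.0417]
ee_rot: [3.141, 0.0, -0.179]
contact_force: [-1.7, 0.1, -0.7]
opening: 0.0005
grasp_force: 0.8
```

Emit:
step_arm --targets '[{"offset": [0.003,0,0],"turn": 0,"fingers": 0},{"offset": [0.006,0,0],"turn": 0,"fingers": 0}]'

```text
clock: 11.58
eef_pos: [0.5795, 0.0101, 0.0417]
ee_rot: [3.141, -0.0, -0.179]
contact_force: [-1.9, -1.0, 0.0]
opening: 0.0002
grasp_force: 0.8
```

Emit:
step_arm --targets '[{"offset": [0.002,0,0],"turn": 0,"fingers": 0},{"offset": [0.004,0,0],"turn": 0,"fingers": 0}]'

```text
clock: 11.82
eef_pos: [0.5801, 0.0101, 0.0417]
ee_rot: [3.141, 0.001, -0.179]
contact_force: [-3.6, -0.8, 0.4]
opening: 0.0005
grasp_force: 1.8
```

```bash
python3 q.py
```

```text
t 11.825 q [0.5689 0.1138 0.0417] rot [ 3.1414e+00  5.0000e-04 -1.7900e-01] F [-3.6 -0.8  0.4] 0.00046193669672009197
```

Emit:
step_arm --targets '[{"offset": [0.003,0,0],"turn": 0,"fingers": 0},{"offset": [0.005,0,0],"turn": 0,"fingers": 0}]'

```text
clock: 12.08
eef_pos: [0.58, 0.0101, 0.0417]
ee_rot: [3.141, 0.003, -0.179]
contact_force: [-8.3, 0.7, 4.5]
opening: 0.0003
grasp_force: 3.9
```

Emit:
step_arm --targets '[{"offset": [-0.05,0,0],"turn": 0,"fingers": 0},{"offset": [-0.25,0,0],"turn": 0,"fingers": 0},{"offset": [-0.3,0,-0.25],"turn": 0,"fingers": 0},{"offset": [-0.3,0,-0.5],"turn": 0,"fingers": 0},{"offset": [-0.3,0.1,-0.65],"turn": 0,"fingers": 0},{"offset": [-0.3,0.4,-0.65],"turn": 0,"fingers": 0},{"offset": [-0.3,0.7,-0.65],"turn": 0,"fingers": 0},{"offset": [-0.3,1.0,-0.65],"turn": 0,"fingers": 0},{"offset": [-0.3,1.0,-0.65],"turn": 0,"fingers": 0}]'

```text
clock: 13.2
eef_pos: [0.4862, -0.1799, 0.172]
ee_rot: [3.14, -0.002, -0.185]
contact_force: [-0.1, 0.6, -0.5]
opening: 0.0003
grasp_force: 0.0
```

```bash
python3 q.py; python3 m.py
```

```text
t 13.2 q [ 0.5106 -0.09    0.172 ] rot [ 3.1403e+00 -2.2000e-03 -1.8470e-01] F [-0.1  0.6 -0.5] 0.0002967384358112488
scene rect 0.6972878575325012 0.049701228737831116 0.3872143626213074 0.20824211835861206 yaw -0.18498050615581363 topz 0.07536780046881093
 x pct [0.5782 0.5796 0.6033 0.7729 0.7782 0.7788] y [0.0284 0.0294 0.0405 0.3505 0.3642 0.3655]
  push_plate 175 cab-aligned x [0.5817 0.5901 0.5965 0.602  0.6175] y [-0.0426 -0.0421 -0.0373  0.0015  0.0088] z [0.067 0.108]
side rect 0.7003676891326904 0.06297770142555237 0.36008545756340027 0.20326407253742218 yaw -0.18118110738665205 topz 0.07656430556547267
 x pct [0.5797 0.5807 0.5886 0.7703 0.7771 0.778 ] y [0.0259 0.0263 0.0287 0.3398 0.361  0.3631]Traceback (most recent call last):
  File "m.py", line 23, in <module>
    if __name__=="__main__": rep()
                             ~~~^^
  File "m.py", line 22, in rep
    print(" ",n,len(Q),"cab-aligned x",np.percentile(q[:,0],[2,10,25,50,90]).round(4),"y",np.percentile(q[:,1],[2,10,50,90,98]).round(4),"z",np.percentile(Q[:,2],[2,98]).round(3))
                                       ~~~~~~~~~~~~~^^^^^^^^^^^^^^^^^^^^^^^^
    return _quantile_unchecked(
        a, q, axis, out, overwrite_input, method, keepdims, weights)
    return _ureduce(a,
                    func=_quantile_ureduce_func,
    ...<5 lines>...
                    overwrite_input=overwrite_input,
                    method=method)
    r = func(a, **kwargs)
    result = _quantile(arr,
                       quantiles=q,
    ...<2 lines>...
                       out=out,
                       weights=wgt)
    slices_having_nans = np.isnan(arr[-1, ...])
                                  ~~~^^^^^^^^^
IndexError: index -1 is out of bounds for axis 0 with size 0
```

Emit:
step_arm --targets '[{"offset": [0.22,0.06,0],"turn": 0,"fingers": 0},{"offset": [0.44,0.06,0],"turn": 0,"fingers": 0},{"offset": [0.44,0.06,0],"turn": 0,"fingers": 0},{"offset": [0.44,0.06,0.2],"turn": 0,"fingers": 0},{"offset": [0.44,0.06,0.4],"turn": 0,"fingers": 0},{"offset": [0.44,0.06,0.47],"turn": 0,"fingers": 0},{"offset": [0.44,0.06,0.47],"turn": 0,"fingers": 0}]'

```text
clock: 14.38
eef_pos: [0.5706, -0.203, 0.0776]
ee_rot: [-3.141, 0.001, -0.178]
contact_force: [0.3, -0.2, 1.1]
opening: 0.0007
grasp_force: 0.0
```

```bash
python3 q.py
python3 - <<'E'
from h import *
im,d=robot.grab_frame("side")
cv2.imwrite("pics/s1.png",cv2.resize(im[140:340,240:460],None,fx=2.5,fy=2.5))
E
```

```text
t 14.375 q [ 0.5978 -0.0976  0.0776] rot [-3.1413e+00  1.3000e-03 -1.7830e-01] F [ 0.3 -0.2  1.1] 0.0006845741957043646
```

View pics/s1.png

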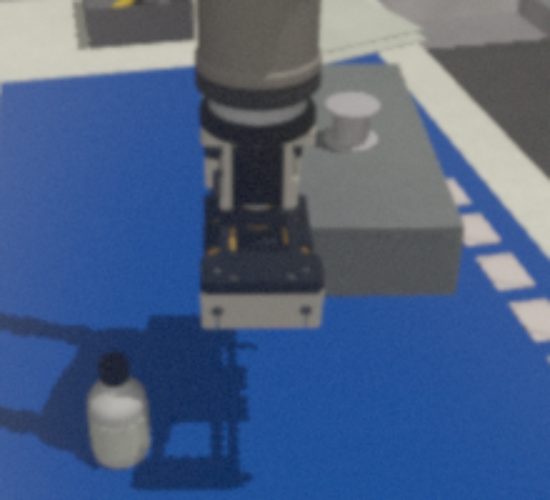

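The picture shows the hand above the plate region with the bottle (118,410) and spool (350,120) undisturbed. Now push the plate.

Emit:
step_arm --targets '[{"offset": [0.005,-0.04,0],"turn": 0,"fingers": 0},{"offset": [0.005,-0.08,0],"turn": 0,"fingers": 0},{"offset": [0.005,-0.11,0],"turn": 0,"fingers": 0},{"offset": [0.005,-0.14,0],"turn": 0,"fingers": 0},{"offset": [0.005,-0.165,0],"turn": 0,"fingers": 0},{"offset": [0.005,-0.19,0],"turn": 0,"fingers": 0},{"offset": [0.005,-0.215,0],"turn": 0,"fingers": 0},{"offset": [0.005,-0.24,0],"turn": 0,"fingers": 0}]'

```text
clock: 15.42
eef_pos: [0.5806, -0.1567, 0.0777]
ee_rot: [3.141, -0.0, -0.179]
contact_force: [-1.0, -2.4, -0.3]
opening: 0.0003
grasp_force: 1.1
```

```bash
python3 q.py
```

```text
t 15.425 q [ 0.5993 -0.0502  0.0777] rot [ 3.1412 -0.     -0.1792] F [-1.  -2.4 -0.3] 0.0002773045224387655
```

Emit:
step_arm --targets '[{"offset": [0,-0.025,0],"turn": 0,"fingers": 0},{"offset": [0,-0.05,0],"turn": 0,"fingers": 0},{"offset": [0,-0.075,0],"turn": 0,"fingers": 0},{"offset": [0,-0.1,0],"turn": 0,"fingers": 0},{"offset": [0,-0.125,0],"turn": 0,"fingers": 0},{"offset": [0,-0.15,0],"turn": 0,"fingers": 0},{"offset": [0,-0.17,0],"turn": 0,"fingers": 0},{"offset": [0,-0.18,0],"turn": 0,"fingers": 0},{"offset": [0,-0.185,0],"turn": 0,"fingers": 0}]'

```text
clock: 16.55
eef_pos: [0.5872, -0.1201, 0.0777]
ee_rot: [3.142, -0.0, -0.179]
contact_force: [-0.4, -1.3, 0.4]
opening: 0.0007
grasp_force: 1.0
```

Emit:
step_arm --targets '[{"offset": [0,-0.005,0],"turn": 0,"fingers": 0},{"offset": [0,-0.01,0],"turn": 0,"fingers": 0}]'

```text
clock: 16.8
eef_pos: [0.5875, -0.1183, 0.0777]
ee_rot: [3.141, -0.0, -0.179]
contact_force: [-0.7, -1.7, -0.3]
opening: 0.0007
grasp_force: 1.0
```

```bash
python3 q.py
```

```text
t 16.8 q [ 0.5992 -0.0112  0.0777] rot [ 3.1415 -0.     -0.1792] F [-0.7 -1.7 -0.3] 0.0007152551371302793
```

Emit:
step_arm --targets '[{"offset": [0,-0.005,0],"turn": 0,"fingers": 0},{"offset": [0,-0.01,0],"turn": 0,"fingers": 0}]'

```text
clock: 17.05
eef_pos: [0.5879, -0.1163, 0.0777]
ee_rot: [3.141, -0.0, -0.179]
contact_force: [-0.6, -1.5, -0.7]
opening: 0.0003
grasp_force: 1.0
```

Emit:
step_arm --targets '[{"offset": [0,-0.004,0],"turn": 0,"fingers": 0},{"offset": [0,-0.008,0],"turn": 0,"fingers": 0}]'

```text
clock: 17.3
eef_pos: [0.5882, -0.1147, 0.0777]
ee_rot: [3.142, 0.0, -0.179]
contact_force: [0.4, -1.8, -0.3]
opening: 0.0007
grasp_force: 1.0
```

Emit:
step_arm --targets '[{"offset": [0,-0.003,0],"turn": 0,"fingers": 0},{"offset": [0,-0.006,0],"turn": 0,"fingers": 0}]'

```text
clock: 17.55
eef_pos: [0.5884, -0.1135, 0.0777]
ee_rot: [3.142, 0.0, -0.179]
contact_force: [-0.9, -2.5, -0.1]
opening: 0.0001
grasp_force: 1.0
```

```bash
python3 q.py
```

```text
t 17.55 q [ 0.5992 -0.0063  0.0777] rot [ 3.1415e+00  1.0000e-04 -1.7910e-01] F [-0.9 -2.5 -0.1] 0.0001271518599874005
```

Emit:
step_arm --targets '[{"offset": [0,-0.004,0],"turn": 0,"fingers": 0},{"offset": [0,-0.008,0],"turn": 0,"fingers": 0}]'

```text
clock: 17.8
eef_pos: [0.5887, -0.1119, 0.0777]
ee_rot: [3.142, -0.0, -0.179]
contact_force: [-1.1, -2.4, 0.4]
opening: 0.0005
grasp_force: 1.0
```

Emit:
step_arm --targets '[{"offset": [0,-0.003,0],"turn": 0,"fingers": 0},{"offset": [0,-0.006,0],"turn": 0,"fingers": 0}]'

```text
clock: 18.05
eef_pos: [0.5889, -0.1107, 0.0777]
ee_rot: [3.141, -0.0, -0.179]
contact_force: [-1.0, -1.6, -0.0]
opening: 0.0003
grasp_force: 1.0
```

Emit:
step_arm --targets '[{"offset": [0,-0.003,0],"turn": 0,"fingers": 0},{"offset": [0,-0.006,0],"turn": 0,"fingers": 0}]'

```text
clock: 18.3
eef_pos: [0.589, -0.1102, 0.0777]
ee_rot: [3.141, 0.0, -0.179]
contact_force: [-1.0, -7.0, 0.0]
opening: 0.0004
grasp_force: 3.2
```

```bash
python3 q.py
```

```text
t 18.3 q [ 0.5992 -0.003   0.0777] rot [ 3.1405  0.     -0.179 ] F [-1. -7.  0.] 0.0004183301415137135
```

Emit:
step_arm --targets '[{"offset": [0,-0.003,0],"turn": 0,"fingers": 0},{"offset": [0,-0.003,0],"turn": 0,"fingers": 0}]'

```text
clock: 18.55
eef_pos: [0.589, -0.1102, 0.0777]
ee_rot: [3.14, 0.0, -0.179]
contact_force: [-2.6, -6.3, -0.4]
opening: 0.0002
grasp_force: 3.6
```

Emit:
step_arm --targets '[{"offset": [0,0.05,0],"turn": 0,"fingers": 0},{"offset": [0,0.2,0],"turn": 0,"fingers": 0},{"offset": [0,0.25,-0.25],"turn": 0,"fingers": 0},{"offset": [0,0.3,-0.5],"turn": 0,"fingers": 0},{"offset": [0,0.5,-0.7],"turn": 0,"fingers": 0},{"offset": [-0.2,0.75,-0.7],"turn": 0,"fingers": 0},{"offset": [-0.4,1.0,-0.7],"turn": 0,"fingers": 0},{"offset": [-0.5,1.0,-0.7],"turn": 0,"fingers": 0}]'

```text
clock: 19.55
eef_pos: [0.453, -0.2904, 0.2178]
ee_rot: [3.141, -0.0, -0.183]
contact_force: [0.0, 0.8, 0.9]
opening: 0.0003
grasp_force: 0.0
```

Emit:
step_arm --targets '[{"offset": [-0.1,0.25,0],"turn": 0,"fingers": 0},{"offset": [-0.2,0.5,0],"turn": 0,"fingers": 0},{"offset": [-0.3,0.7,0],"turn": 0,"fingers": 0},{"offset": [-0.3,0.7,0],"turn": 0,"fingers": 0}]'

```text
clock: 20.05
eef_pos: [0.3695, -0.4173, 0.2176]
ee_rot: [3.142, -0.0, -0.183]
contact_force: [0.8, -0.7, 0.8]
opening: 0.0002
grasp_force: 0.0
```

```bash
python3 q.py
python3 - <<'E'
from h import *
a,d=robot.grab_frame("side");b,d2=robot.grab_frame("scene")
o=np.zeros((590,600,3),np.uint8)
x=cv2.resize(a[150:335,260:450],None,fx=1.5,fy=1.5);y=cv2.resize(b[160:310,190:460],None,fx=2,fy=2)
o[:x.shape[0],:x.shape[1]]=x;o[285:285+y.shape[0],:y.shape[1]]=y
cv2.imwrite("pics/f.png",o)
R=np.array([[.984,.179],[-.179,.984]])
for n in ("flux_bottle","solder_spool","side_cutters","push_plate"):
  for c,D in (("side",d),("scene",d2)):
    for r in robot.regions_of(c,n)[:2]:
        P=pts(c,D,r["mask"]);
        if n=="push_plate": P=P[P[:,2]>.065]; P[:,:2]=P[:,:2]@R
        print(c,n,round(r["conf"],2),np.round(np.percentile(P,[2,50,95],axis=0),3).tolist() if len(P) else 0)
E
```

```text
t 20.05 q [ 0.4383 -0.3444  0.2176] rot [ 3.1416e+00 -4.0000e-04 -1.8330e-01] F [ 0.8 -0.7  0.8] 0.00017612150492113697
side flux_bottle 0.63 [[0.444, -0.255, 0.006], [0.463, -0.248, 0.05], [0.481, -0.233, 0.086]]
scene flux_bottle 0.89 [[0.458, -0.255, 0.008], [0.475, -0.24, 0.052], [0.484, -0.223, 0.085]]
side solder_spool 0.96 [[0.696, 0.027, 0.077], [0.717, 0.041, 0.102], [0.741, 0.071, 0.117]]
scene solder_spool 0.6 [[0.696, 0.027, 0.076], [0.726, 0.046, 0.113], [0.744, 0.073, 0.118]]
side side_cutters 0.53 [[0.625, 0.349, 0.001], [0.64, 0.39, 0.009], [0.652, 0.4, 0.015]]
scene side_cutters 0.7 [[0.625, 0.35, -0.0], [0.681, 0.378, 0.011], [0.738, 0.404, 0.016]]
side push_plate 0.75 [[0.58, 0.013, 0.07], [0.599, 0.016, 0.088], [0.616, 0.276, 0.105]]
scene push_plate 0.58 [[0.579, 0.013, 0.073], [0.601, 0.149, 0.086], [0.614, 0.357, 0.103]]
scene push_plate 0.38 0
```

View pics/f.png

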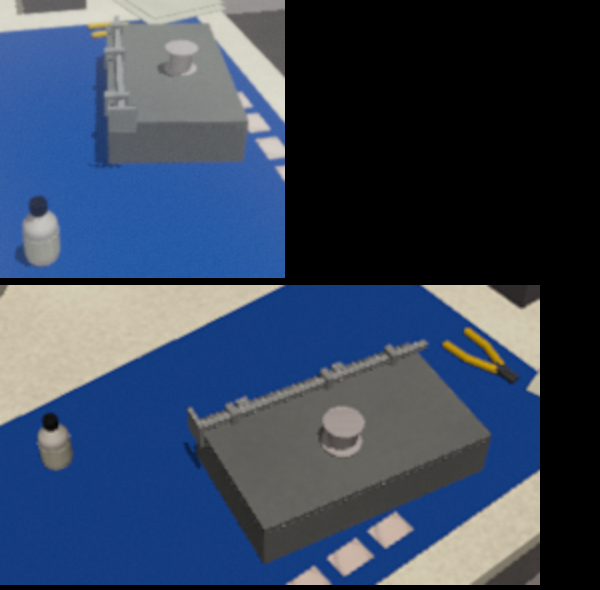

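The picture shows both drawers flush. The plate, at (122,120) in the side view and (195,425) in the scene view, sits just off the cabinet's right side. Its face measures about 0.013, as expected for locked. The bottle, spool and cutters have not moved.

```bash
python3 -c "
from plant import robot
print(robot.hand_in())"
```

```text
the job is handed in; nothing more can be done
None
```

I pushed both drawers home first, then pushed the locking bar in to its stop. The bottle, spool and cutters did not move, and I handed the job in at about 20 s.

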